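# Twist off the serving dish and hand it over

## Task

Take the serving dish with the chocolate ball off its stand and hand it to me. It is twist-locked: by the wooden grip of its handle, turn it gently a quarter turn anticlockwise (seen from above) until the handle lies in line with the long foot of the stand, then lift it straight up about 10 cm and finish while still holding it there, level and still, for me to take. The ball is loose: it must stay about the middle of the dish all the way, and the other things on the table stay where they are.

Things in the scene. Friction and masses are not known exactly. Their poses are not given: they have to be found in the camera images.
- stand: Wooden pedestal, fixed to the table: oblong foot 192 x 92 x 12 mm with round ends, slim turned stem, round head 70 mm across with its flat top 90 mm above the table. Origin: on the table under the middle; z up; x along the foot's long axis (either way round is the same).
- slot (a point): Middle of the slot in the stand's head, at its top, 90 mm above the table: straight, 51 x 18 mm, along the stand's x, through a 6 mm thick lip into the hollow head. Hidden under the dish at the start. Axes as the stand's.
- dish: White shallow round ceramic dish, 142 mm across (152 mm over the bail), 29 mm high, 0.24 to 0.45 kg with its bail handle. Origin: middle of its underside, which rests on the stand's head; z up; x along the handle. A foot ring 7 mm deep fits round the head with 2.5 mm play. Its bottom inside lies 5 mm above the origin and slopes only 4 degrees near the middle: if tilted more, the ball rolls away.
- key (a point): Middle of the steel key bar under the dish, 12 mm below the dish's origin: 44 x 12 x 6 mm, along the dish's x. It passes the slot only while the handle is in line with the foot within about 6 degrees. At the start the dish is 80 to 88 degrees clockwise of that. It turns easily; stops end the turn about 8 degrees past in line, and a few degrees clockwise of the start.
- grip (a point): Middle of the dish handle's wooden grip, 96 mm above the dish's origin: a straight square bar, 64 mm long along the dish's x, 14 mm wide and 14 mm high, with a wire bail of 5 mm wire from its ends down to the rim on both sides. Free space is above and on both sides of it; below it 55 mm to the ball. Axes as those of the dish.
- ball: Loose brown chocolate ball, 28 mm diameter, in the middle of the dish. Origin: its centre, 19 mm above the dish's origin when it lies in the middle. It rolls freely.
- cutter_small: Bystander: small round steel biscuit cutter, 36 mm, 24 mm high, loose, beside the stand.
- spare_ring: Bystander: grey-blue ring, 59 mm across, 12 mm high, loose, beside the stand.
- timer: Bystander: round kitchen timer, 62 mm, 58 mm high, loose, right of the stand.
- cutter_round: Bystander: round steel biscuit cutter, 52 mm, 26 mm high, loose, right of the stand.
- teaspoon: Bystander: teaspoon, 139 mm long, loose, left of the stand.
There are look-alikes about, which are no part of the job. There is more than one size of the ball; the job needs the smaller.

How it is judged (in metres and radians):
On the way, in this order (a step that is already met when the one before it is completed fails the run):
1. the dish, still on the stand, is turned until its handle lies in line with the long foot (angle between the x axis of dish and the x axis of stand, either way round below 0.17 rad and z of dish in the frame of stand below 0.1 m and horizontal distance between dish and stand below 0.01 m), for 0.1 s.
2. the dish is lifted straight up out of the stand's head (z of dish in the frame of stand above 0.115 m and angle between dish's own z axis and vertical below 0.15 rad and horizontal distance between dish and stand below 0.04 m), for 0.05 s.
At the end, for the whole second after the job is handed in: The dish is held by the gripper alone, at least 70 mm above its seat on the stand and within 10 cm of it sideways, level within about 6 degrees and still, with the ball at rest within 15 mm of the dish's middle (z of dish in the frame of stand above 0.16 m and angle between dish's own z axis and vertical below 0.1 rad and linear speed of dish below 0.02 m/s and angular speed of dish below 0.15 rad/s and horizontal distance between dish and stand below 0.1 m and horizontal distance between ball and dish below 0.015 m and z of ball in the frame of dish below 0.03 m and linear speed of ball below 0.04 m/s and contact force between dish and the fingers above 1 N and contact force between dish and stand below 0.2 N); the arm keeps its last pose, push and grip.
It fails at once if the ball rolls away from the middle of the dish (over 35 mm) (horizontal distance between dish and ball above 0.035 m).
It fails at once if the dish is tipped (angle between dish's own z axis and vertical above 0.3 rad).
It fails at once if the twist lock is forced: dish and stand are pressed together with over 60 N (contact force between dish and stand above 60 N).
It fails at once if a bystander is moved (distance of any of cutter_small, spare_ring, timer, cutter_round, teaspoon from where it was at the start of the episode above 0.03 m).
It also fails if it takes over 45 s, if anything falls off the work surface, if the arm or the gripper's body presses on something with over 40 N, if the wrist force passes 120 N, or if a joint passes its speed limit or range.

## Robot

A 7-joint arm with a two-finger parallel gripper is mounted at the origin on a cart in front of the work surface, level with it; the furniture and walls round the work are solid. World frame = base frame: x ahead of the robot, y to its left, z up, the work surface at z = 0. Lengths are in mm, angles in degrees, forces in N, time in s.
With the tool pointing down it reaches from about 350 to 900 mm from the base axis. Payload 7.2 kg.
Tool frame: the origin (TCP) lies on the front face of the gripper's body, between the roots of the fingers; the fingertips stand 73 mm ahead of it and the grasp point (between the pads) lies 54 mm ahead of it; x points along the fingers, y is the direction in which the jaws open and shut, and the axes are right-handed (so a half turn about x gives the same grasp; the last joint's range is limited). The gripper opens to 85 mm and grips with 20 to 120 N. Pads are 22 mm wide; open, the fingers measure 114 mm over their backs; the gripper's body (76 mm by 85 mm) begins 54 mm behind the grasp point. The pads swing forward as they close: fully open they stand 13 mm farther back than shut.
Start: joints at [71.78, 23.554, -0.728, 91.456, 0.321, 64.991, -4.71], TCP at [154.493, -605.605, 303.897] pointing down, gripper open.
Joint ranges: [-169.25, 169.25], [-16.82, 113.86], [-84.01, 82.57], [7.8, 145.47], [-59.2, 239.2], [7.22, 106.19], [-163.78, 163.78]. Speed limits (degrees/s): [136.94, 136.94, 172.46, 172.46, 180, 180, 180].

## Interface

Orientations are given as [roll, pitch, yaw] about the fixed x, y, z axes, in that order (R = Rz(yaw) Ry(pitch) Rx(roll)).
In Python, from cell import manip gives the robot as it stands. The module is installed in compiled form; this text tells all that it offers.
- The arm moves only by the tool servo_tool, never from a script. Its argument "targets" is a list that holds one entry, the list of rows, each a list of 7 numbers: the shift along the tool's x, y, z in m, then the turn, a rotation vector about the tool's x, y, z in degrees, then the opening, from -1 (shut) to 1 (fully open). In form: [[[x, y, z, ax, ay, az, hand], ...]]. A call has exactly 5 rows; each row is the pose to reach, as a shift and turn from the pose commanded when the call began, along the tool's axes at that moment; what a row does not reach only later rows make up. A row lasts 1/12 s, in which the tool goes at most 41.7 mm and 7.16 degrees, less where a joint would pass 70% of its speed; a pose out of reach is approached as far as the arm can. A call with a gripper value outside its range is refused whole. The fingers move at their own pace and stop on an object; the grip force is fixed at half the most. Time passes only in rows, so rows that repeat a pose let the fingers close, or fill a call up. It gives the time, the measured TCP pose, the force and the opening at its end, in the units of the state.
- manip.read_state(): the state, without advancing time (a new reading comes with each control period).
- manip.read_camera(name): name is "scene" or "top" or "wrist"; returns a dict with "frame" (480x640x3 uint8, red, green, blue), "vfov" (degrees; the focal length in pixels is half the picture's height over the tangent of half this angle, whatever the lens; pixels are square), "cx", "cy" (the principal point, pixels), "rvec" (rotation vector, rad) and "tvec" (3), from world to camera coordinates, as OpenCV has them. Camera axes: x right, y down, z forward; pixel columns grow to the right and rows downward; lengths in mm; the calibration is good to about 2 mm. A picture is of the moment at which its call begins. There is no depth.
- manip.hand_in(): hands the job in, once; it reports no verdict.
Trained networks look in the newest picture that a camera, given by its name, has taken for a name from the list of things; names that differ only in an ending like _2 or _b are one class to them, and where a whole thing is asked for, a point or a joint stands for the part that bears it (a point fixed in the world has none). Each returns a list of dicts, best first, with "confidence" (0 to 1); they miss things now and then, are a little off and sometimes report something else, mostly with a low value. They report only what shows in the picture. A call takes as long as a camera call. They do not tell look-alikes from the thing itself.
- manip.find_in(name, camera): "position" ([x, y, z] in mm, in world coordinates, good to about 4 mm: the middle of the surface that is visible of it).
- manip.outline_of(name, camera): "mask" (480x640 bool, what is visible of it).
- manip.spot_point(name, camera): "position" ([x, y, z] in mm, in world coordinates, good to about 4 mm: a listed point, or the origin of a listed thing).
The state is a dict: "t": time; "joints": joint angles; "qvel": joint speeds; "joint_efforts": joint torques, N m; "position": TCP position; "eef_rot": TCP orientation; "force": force on the tool from outside, world axes, zero at the start; "torque": the same for the moment, N m; "gripper_width": finger opening in mm.
Only numpy, scipy, OpenCV 4.12 (cv2) and the standard library are available. Lean on these libraries where they do the work, as an engineer would, in place of code of your own. Each camera call takes 0.05 s, during which the arm holds its last target. There are 200 camera calls.

## Working session

There is one attempt and no reset: what is moved stays moved. The work goes in short steps, Python scripts to look and compute and a tool call to move; the robot and the scene stay as the last step left them, time stands still between calls to the robot, and variables do not carry over. Pictures are saved under pics/ and viewed, about 8 in all and at most 12, crops included, and the job is handed in when it is done.

Besides the shell and the picture viewer there is one more tool, called after "Call:" as name(argument=value, ...), one argument or row to a line, values as JSON. servo_tool: Moves the arm, as the interface text tells. Its arguments: {"type":"object","properties":{"targets":{"type":"array","items":{"type":"array","items":{"type":"array","items":{"type":"number"}}}}},"required":["targets"]}

```bash
mkdir -p pics
python3 - <<'E'
from cell import manip
import cv2,numpy as np
s=manip.read_state();print(s)
ims=[]
for c in("scene","top"):
    r=manip.read_camera(c);ims.append(r["frame"]);print(c,r["vfov"],r["cx"],r["cy"],r["rvec"],r["tvec"])
    for n in("stand","dish","ball"):
        print(n,[(np.round(d["position"]),round(d["confidence"],2)) for d in manip.find_in(n,c)[:3]])
    for n in("stand","dish","grip","ball","slot"):
        print("pt",n,[(np.round(d["position"]),round(d["confidence"],2)) for d in manip.spot_point(n,c)[:3]])
    cv2.imwrite(f"pics/{c}0.png",r["frame"][...,::-1])
E
```

```text
{'t': 0.0, 'joints': array([71.77775468, 23.60132656, -0.72968503, 91.50158755,  0.32240214,
       64.99160657, -4.70844346]), 'qvel': array([ 0.04606654,  0.04266411, -0.06133231,  0.10951577, -0.05065676,
        0.06500199, -0.06814534]), 'joint_efforts': array([ 1.57307390e-03, -6.00632930e+01,  6.83483239e-01, -2.99407429e+01,
        1.40869129e-02,  1.07449092e-02, -1.18831971e-05]), 'position': array([ 154.41414211, -605.24826481,  303.05621162]), 'eef_rot': array([-85.40467696,  89.90753271, 108.91454861]), 'force': array([ 0.27285487, -0.36152099, -0.64853761]), 'torque': array([-0.02506535,  0.04405109,  0.02153421]), 'gripper_width': 85.45644769229224}
scene 56.905184312631754 319.8982958643363 237.87134423534093 [ 1.00780327 -2.44312133  1.06942078] [395.34758906 378.34424906 665.11452285]
stand [(array([499.,  49.,  12.]), 0.75), (array([525.,  32., 115.]), 0.74)]
dish [(array([531.,  23., 106.]), 0.58)]
ball [(array([526.,  34., 116.]), 0.68), (array([454., -96.,  30.]), 0.48)]
pt stand [(array([532.,  29.,  -3.]), 0.73)]
pt dish [(array([531.,  24.,  90.]), 0.96)]
pt grip [(array([532.,  29., 190.]), 0.94)]
pt ball [(array([532.,  29., 107.]), 0.57)]
pt slot [(array([532.,  26.,  89.]), 0.69)]
top 43.43996368025441 305.7526161457505 242.10765987842197 [ 2.08650762 -2.12574466  0.24523398] [ -24.71898102  579.61024212 1486.40006974]
stand [(array([461.,  41.,  15.]), 0.71)]
dish [(array([531.,  30., 107.]), 0.61)]
ball [(array([ 453., -102.,   34.]), 0.66), (array([526.,  26., 116.]), 0.5)]
pt stand []
pt dish [(array([535.,  30.,  88.]), 0.93)]
pt grip [(array([531.,  28., 183.]), 0.77)]
pt ball [(array([ 457., -105.,   21.]), 0.45), (array([533.,  26., 108.]), 0.41)]
pt slot [(array([ 471., -325.,   -3.]), 0.65)]
```

View pics/scene0.png

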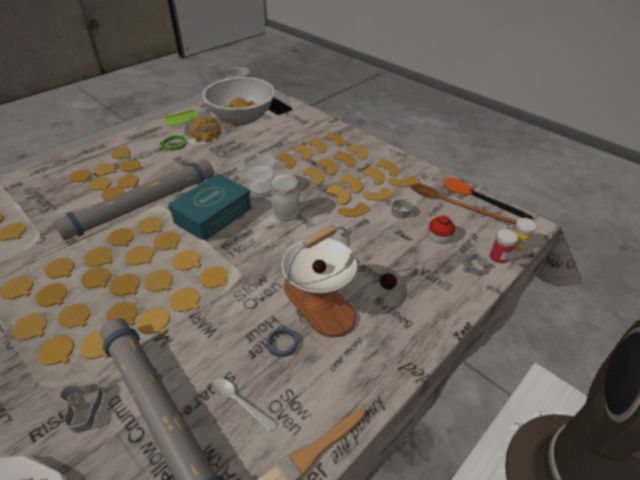

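View pics/top0.png

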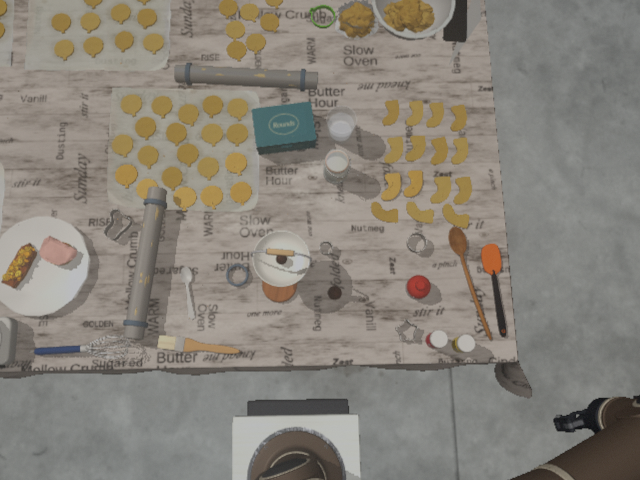

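The pictures show the dish at top px (281,258) and scene px (319,265). The handle runs left–right, roughly along world y. The stand's foot points toward the robot. The larger look-alike ball lies at top px (334,292). Next I work out the angles and the approach pose.

```bash
cat > h.py <<'E'
from cell import manip
import numpy as np,cv2
from scipy.spatial.transform import Rotation as R
def ray(r,uv):
    K=f=240/np.tan(np.radians(r["vfov"]/2)); M=cv2.Rodrigues(np.array(r["rvec"],float))[0]
    d=np.array([(uv[0]-r["cx"])/f,(uv[1]-r["cy"])/f,1.]); return -M.T@np.array(r["tvec"],float),M.T@d
def atz(r,uv,z):
    o,d=ray(r,uv); return o+d*(z-o[2])/d[2]
def proj(r,p):
    f=240/np.tan(np.radians(r["vfov"]/2)); c=cv2.Rodrigues(np.array(r["rvec"],float))[0]@np.array(p,float)+np.array(r["tvec"],float)
    return np.array([r["cx"]+f*c[0]/c[2],r["cy"]+f*c[1]/c[2]])
def rot(s=None):
    s=s or manip.read_state(); return R.from_euler("xyz",s["eef_rot"],degrees=True)
def down(yaw): # tool x down, tool y at yaw
    a=np.radians(yaw); x=np.array([0,0,-1.]);y=np.array([np.cos(a),np.sin(a),0]);return R.from_matrix(np.c_[x,y,np.cross(x,y)])
def delta(p,yaw):
    s=manip.read_state();r=rot(s);print("shift m",np.round(r.inv().apply(np.array(p)-s["position"])/1000,4),"turn deg",np.round((r.inv()*down(yaw)).as_rotvec(degrees=True),2))
E
python3 - <<'E'
from h import *
s=manip.read_state();print(rot().as_matrix().round(3))
r=manip.read_camera("top")
for n,z in(("grip",186),("stand",12),("dish",110)):
    for o in manip.outline_of(n,"top")[:2]:
        ys,xs=np.nonzero(o["mask"]);p=np.array([atz(r,(x,y),z)[:2] for x,y in zip(xs,ys)])
        c=p.mean(0);w,v=np.linalg.eigh(np.cov((p-c).T));print(n,o["confidence"],len(xs),c.round(1),np.sqrt(w).round(1),np.degrees(np.arctan2(v[1,1],v[0,1])).round(1))
for y in(-10,170): delta([532,28,340],y)
w=manip.read_camera("wrist");print(w["vfov"],w["rvec"],w["tvec"]);
o,d=ray(w,(320,240));print("cam in tool",rot().inv().apply(o-s["position"]),rot().inv().apply(d))
E
```

```text
[[ 0.     0.247 -0.969]
 [-0.    -0.969 -0.247]
 [-1.     0.     0.   ]]
grip 0.83 2469 [513.3  25.8] [34.1 34.7] 120.5
grip 0.33 52 [509.7  25.3] [4.4 5.4] 79.8
stand 0.77 455 [458.2  37.4] [12.  24.5] 87.1
dish 0.81 2435 [528.5  28.1] [36.  36.2] 135.5
dish 0.42 84 [525.3  27.4] [6.  7.2] 83.9
shift m [-0.0361 -0.5206 -0.5224] turn deg [-65.69  -0.    -0.  ]
shift m [-0.0361 -0.5206 -0.5224] turn deg [114.31  -0.     0.  ]
66.97829589000662 [-2.2720637   1.76238268  0.2833466 ] [-626.1136183   -41.7361072   379.90608862]
cam in tool [-70.14633295   0.8113663  -80.67605077] [ 0.94646585 -0.00240591  0.32295089]
```

Call:
servo_tool(
  targets=[
    [[-0.002,-0.026,-0.026,0,0,0,1],[-0.004,-0.052,-0.052,0,0,0,1],[-0.006,-0.078,-0.078,0,0,0,1],[-0.008,-0.104,-0.104,0,0,0,1],[-0.01,-0.13,-0.13,0,0,0,1]],
  ],
)

```text
t: 1.57
position: [248.9, -445.9, 314.1]
eef_rot: [94.5, 90.0, -71.2]
force: [0.4, 1.1, 0.8]
gripper_width: 85.1
```

Call:
servo_tool(
  targets=[
    [[-0.002,-0.026,-0.026,0,0,0,1],[-0.004,-0.052,-0.052,0,0,0,1],[-0.006,-0.078,-0.078,0,0,0,1],[-0.008,-0.104,-0.104,0,0,0,1],[-0.01,-0.13,-0.13,0,0,0,1]],
  ],
)

```text
t: 1.98
position: [342.7, -287.8, 324.3]
eef_rot: [110.0, 89.9, -55.7]
force: [0.1, -0.4, -0.2]
gripper_width: 85.3
```

Call:
servo_tool(
  targets=[
    [[-0.002,-0.026,-0.026,0,0,0,1],[-0.004,-0.052,-0.052,0,0,0,1],[-0.006,-0.078,-0.078,0,0,0,1],[-0.008,-0.104,-0.104,0,0,0,1],[-0.01,-0.13,-0.13,0,0,0,1]],
  ],
)

```text
t: 2.4
position: [436.6, -129.6, 334.4]
eef_rot: [132.8, 89.9, -32.9]
force: [0.8, -0.1, -0.7]
gripper_width: 85.4
```

Call:
servo_tool(
  targets=[
    [[-0.002,-0.026,-0.026,-6,0,0,1],[-0.004,-0.052,-0.052,-12,0,0,1],[-0.006,-0.078,-0.078,-18,0,0,1],[-0.008,-0.104,-0.104,-24,0,0,1],[-0.01,-0.13,-0.13,-30,0,0,1]],
  ],
)

```text
t: 2.82
position: [530.5, 28.4, 344.3]
eef_rot: [118.4, 90.0, -17.0]
force: [0.8, -1.1, 0.5]
gripper_width: 85.1
```

Call:
servo_tool(
  targets=[
    [[0,0,0,-7,0,0,1],[0,0,0,-14,0,0,1],[0,0,0,-21,0,0,1],[0,0,0,-28,0,0,1],[0,0,0,-35,0,0,1]],
  ],
)

```text
t: 3.23
position: [529.8, 26.9, 343.8]
eef_rot: [-55.4, 90.0, -155.8]
force: [-0.4, 1.4, -0.7]
gripper_width: 85.6
```

Run:
```python
from h import *
r=manip.read_camera("wrist");s=manip.read_state();print(s["position"],s["joints"].round(1),rot(s).as_matrix().round(3)[:,1])
cv2.imwrite("pics/w1.png",r["frame"][...,::-1])
np.savez("w1.npz",**{k:np.array(r[k]) for k in r})
for n in("grip","dish","stand","ball"): print(n,[(np.round(d["position"],1),round(d["confidence"],2)) for d in manip.spot_point(n,"wrist")[:2]])
```

```text
[529.8262361   26.80977361 343.86908835] [ 23.8  16.6 -39.3  99.5  11.3  67.9 -28.4] [ 0.985 -0.171  0.   ]
grip [(array([525.3,  24. , 187.4]), 0.7)]
dish [(array([528.1,  28.1,  86.7]), 0.83)]
stand []
ball [(array([530.9,  28. , 110.4]), 0.67), (array([ 458.8, -106.6,   20.4]), 0.61)]
```

View pics/w1.png

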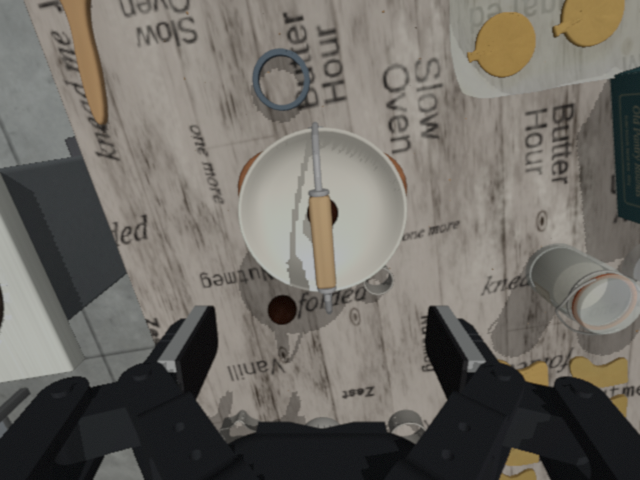

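The grip runs from px (315,190) to (325,290), with the rim centred near (323,208). The foot's two ends peek out at (247,172) and (398,172), so I can measure everything from this view plus the top view.

Run:
```python
from h import *
r=dict(np.load("w1.npz"));im=r["frame"];hsv=cv2.cvtColor(im,cv2.COLOR_RGB2HSV)
for p in((322,240),(323,270),(247,175),(399,172),(270,220),(230,230)): print(p,hsv[p[1],p[0]])
def st(m,z,n,r):
    ys,xs=np.nonzero(m);p=np.array([atz(r,(x,y),z)[:2] for x,y in zip(xs,ys)]);c=p.mean(0);w,v=np.linalg.eigh(np.cov((p-c).T))
    a=v[:,1];t=(p-c)@a; print(n,len(xs),c.round(1),"mid extents",(c+a*(t.min()+t.max())/2).round(1),"len",(np.ptp(t)).round(1),"wid",np.ptp((p-c)@v[:,0]).round(1),"ang",np.degrees(np.arctan2(a[1],a[0])).round(1))
h,s,v=[hsv[...,i].astype(int) for i in range(3)]
yy,xx=np.mgrid[:480,:640]
wood=(s>70)&(h>5)&(h<25)&(v>90)
m=wood&(xx>300)&(xx<345)&(yy>185)&(yy<300)
m=cv2.morphologyEx(m.astype(np.uint8),cv2.MORPH_OPEN,np.ones((5,5)))
st(m,193,"grip",r)
foot=wood&(yy>130)&(yy<215)&(((xx>225)&(xx<262))|((xx>380)&(xx<420)))
fl=foot&(xx<320);fr=foot&(xx>320);st(fl,12,"fl",r);st(fr,12,"fr",r);st(foot,12,"foot",r)
# rim
white=((s<60)&(v>150)&(xx>225)&(xx<420)&(yy>115)&(yy<305)).astype(np.uint8)
o=manip.outline_of("dish","wrist")[0]["mask"].astype(np.uint8)
for n,mm in(("thr",white),("net",o)):
    mm=cv2.morphologyEx(mm,cv2.MORPH_OPEN,np.ones((9,9)))
    c=max(cv2.findContours(mm,0,2)[0],key=cv2.contourArea);q=np.array([atz(r,u,119)[:2] for u in cv2.convexHull(c)[:,0]],np.float32)
    print(n,cv2.fitEllipse(q))
vis=im.copy();vis[m>0]=[0,255,0];vis[foot]=[255,0,0];cv2.imwrite("pics/v.png",cv2.resize(vis[110:310,220:430,::-1],None,fx=2.5,fy=2.5))
```

```text
(322, 240) [ 18  91 163]
(323, 270) [ 17  93 157]
(247, 175) [ 24  15 173]
(399, 172) [ 12 125 131]
(270, 220) [ 37  13 180]
(230, 230) [ 15  24 150]
grip 1818 [531.7  30.4] mid extents [531.5  28.4] len 62.4 wid 13.6 ang 84.1
fl 187 [452.2  64.2] mid extents [451.8  63.7] len 51.0 wid 8.5 ang 48.9
fr 148 [618.8  33.6] mid extents [618.7  33.9] len 47.5 wid 7.4 ang 110.1
foot 335 [525.8  50.7] mid extents [535.2  49. ] len 188.5 wid 44.0 ang 169.7
thr ((555.4561767578125, 10.147844314575195), (74.82054138183594, 133.38485717773438), 8.807723045349121)
net ((531.47021484375, 27.66925048828125), (141.60520935058594, 142.8467254638672), 176.72833251953125)
```

View pics/v.png

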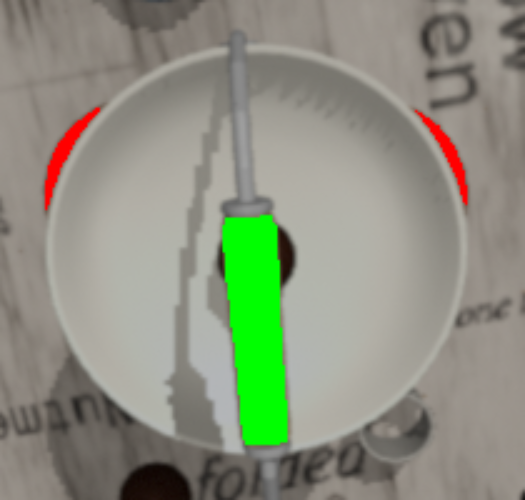

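Run:
```python
from h import *
from scipy.optimize import least_squares
r=dict(np.load("w1.npz"));hsv=cv2.cvtColor(r["frame"],cv2.COLOR_RGB2HSV);h,s,v=[hsv[...,i].astype(int) for i in range(3)]
yy,xx=np.mgrid[:480,:640];foot=(s>70)&(h>5)&(h<25)&(v>90)&(yy>130)&(yy<215)&(((xx>225)&(xx<262))|((xx>380)&(xx<420)))
P=[]
for y in range(150,195):
    q=np.nonzero(foot[y])[0]; a=q[q<320];b=q[q>320]
    if len(a)>2:P.append((atz(r,(a.min()-.5,y),10)[:2]))
    if len(b)>2:P.append((atz(r,(b.max()+.5,y),10)[:2]))
P=np.array(P)
def f(x):
    a=np.array([np.cos(x[2]),np.sin(x[2])]);d=P-x[:2];t=np.clip(d@a,-50,50);return np.linalg.norm(d-t[:,None]*a,axis=1)-46
for lock in(0,1):
    g=(lambda x:np.r_[f(x),(x[:2]-[531.5,27.7])*(10 if lock else .3)])
    o=least_squares(g,[531,28,-.17],loss="soft_l1");print(o.x[:2].round(1),np.degrees(o.x[2]).round(2),np.std(f(o.x)).round(2))
delta([531.5,28,320],-5.9);delta([531.5,28,240],-5.9)
```

```text
[531.2  26.1] -10.9 0.52
[531.5  26.7] -11.02 0.43
shift m [ 0.024   0.0014 -0.0016] turn deg [-4.99  0.01 -0.01]
shift m [ 0.104   0.0014 -0.0016] turn deg [-4.99  0.01 -0.01]
```

Call:
servo_tool(
  targets=[
    [[0.005,0.0005,-0.0005,-1.5,0,0,1],[0.015,0.0012,-0.001,-3,0,0,1],[0.03,0.0014,-0.0014,-5,0,0,1],[0.045,0.0014,-0.0014,-5,0,0,1],[0.055,0.0014,-0.0014,-5,0,0,1]],
  ],
)

```text
t: 3.95
position: [530.8, 27.8, 286.7]
eef_rot: [-82.9, 89.9, -178.6]
force: [-0.3, -0.5, -0.1]
gripper_width: 85.8
```

Call:
servo_tool(
  targets=[
    [[0.015,0,0,0,0,0,1],[0.03,0,0,0,0,0,1],[0.042,0,0,0,0,0,1],[0.05,0,0,0,0,0,1],[0.05,0,0,0,0,0,1]],
  ],
)

```text
t: 4.37
position: [530.6, 27.8, 237.0]
eef_rot: [-85.5, 89.8, 178.8]
force: [0.0, 0.9, -0.2]
gripper_width: 85.3
```

Run:
```python
from h import *
r=manip.read_camera("wrist");delta([531.5,27.7,238],-5.9)
hsv=cv2.cvtColor(r["frame"],cv2.COLOR_RGB2HSV).astype(int);h,s,v=hsv[...,0],hsv[...,1],hsv[...,2]
im=r["frame"].copy();e=[proj(r,[531.5+32*k*np.cos(np.radians(84.1)),28+32*k*np.sin(np.radians(84.1)),193]) for k in(-1,0,1)]
print(np.round(e))
for p in e: cv2.circle(im,tuple(int(x) for x in p),4,(255,0,0),1)
cv2.imwrite("pics/w2.png",im[...,::-1])
```

```text
shift m [0.0001 0.0004 0.0002] turn deg [0.23 0.   0.09]
[[322. 414.]
 [323. 344.]
 [323. 264.]]
```

View pics/w2.png

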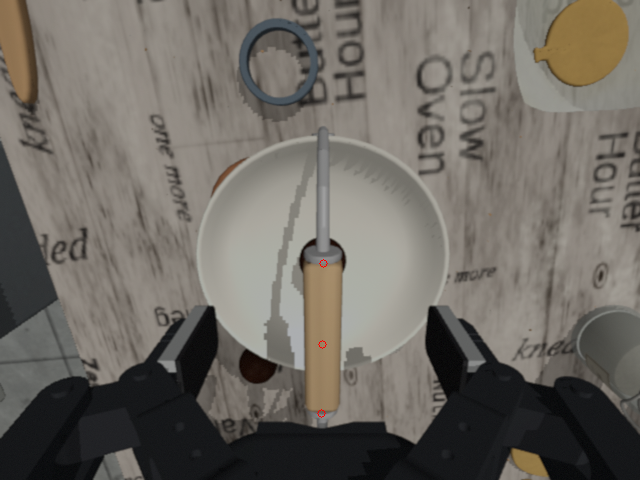

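The projected grip ends (323,264) and (322,414) match the picture, so I close slowly.

Call:
servo_tool(
  targets=[
    [[0,0.0004,0,0,0,0,0.5],[0,0.0004,0,0,0,0,0.1],[0,0.0004,0,0,0,0,-0.2],[0,0.0004,0,0,0,0,-0.4],[0,0.0004,0,0,0,0,-0.5]],
  ],
)

```text
t: 4.83
position: [532.0, 27.9, 239.3]
eef_rot: [84.4, 90.0, -11.3]
force: [1.0, 0.0, -0.4]
gripper_width: 25.5
```

Call:
servo_tool(
  targets=[
    [[0,0,0,0,0,0,-0.55],[0,0,0,0,0,0,-0.6],[0,0,0,0,0,0,-0.64],[0,0,0,0,0,0,-0.67],[0,0,0,0,0,0,-0.7]],
  ],
)

```text
t: 5.25
position: [531.5, 27.9, 238.9]
eef_rot: [-70.5, 89.9, -166.2]
force: [-3.2, 0.8, 3.5]
gripper_width: 13.5
```

Call:
servo_tool(
  targets=[
    [[0,0,0,0,0,0,-0.75],[0,0,0,0,0,0,-0.8],[0,0,0,0,0,0,-0.9],[0,0,0,0,0,0,-1],[0,0,0,0,0,0,-1]],
  ],
)

```text
t: 5.67
position: [531.6, 27.9, 239.0]
eef_rot: [-60.8, 90.0, -156.5]
force: [-4.4, 0.8, 5.2]
gripper_width: 13.3
```

Call:
servo_tool(
  targets=[
    [[0,0,0,0,0,0,-1],[0,0,0,0,0,0,-1],[0,0,0,0,0,0,-1],[0,0,0,0,0,0,-1],[0,0,0,0,0,0,-1]],
  ],
)

```text
t: 6.08
position: [531.6, 28.0, 239.0]
eef_rot: [-60.3, 90.0, -156.0]
force: [-3.5, -0.8, 4.6]
gripper_width: 13.0
```

Run:
```python
from h import *
s=manip.read_state();print(s["t"],s["position"],s["force"],s["torque"],s["gripper_width"],rot(s).as_matrix().round(3)[:,1])
r=manip.read_camera("top");print([(np.round(d["position"],1),d["confidence"]) for d in manip.spot_point("ball","wrist")[:2]])
```

```text
6.0833 [531.59368034  27.95073011 239.03571251] [-3.51323929 -0.7980656   4.5615578 ] [ 2.83561785e-04  9.81993736e-01 -2.93819981e-02] 12.962383553889518 [ 0.995 -0.099 -0.   ]
[(array([ 458.7, -106.8,   20.3]), 0.75)]
```

Call:
servo_tool(
  targets=[
    [[0,0,0,-0.5,0,0,-1],[0,0,0,-1.5,0,0,-1],[0,0,0,-3,0,0,-1],[0,0,0,-4.5,0,0,-1],[0,0,0,-6,0,0,-1]],
  ],
)

```text
t: 6.6
position: [532.3, 27.8, 238.9]
eef_rot: [107.3, 89.9, 17.8]
force: [-0.2, -0.5, 0.6]
gripper_width: 12.9
```

Call:
servo_tool(
  targets=[
    [[0,0,0,-2,0,0,-1],[0,0,0,-4,0,0,-1],[0,0,0,-6,0,0,-1],[0,0,0,-8,0,0,-1],[0,0,0,-10,0,0,-1]],
  ],
)

```text
t: 7.02
position: [532.2, 28.1, 238.9]
eef_rot: [118.3, 89.9, 38.8]
force: [0.1, -0.1, 0.4]
gripper_width: 12.9
```

```bash
cat > chk.py <<'E'
from h import *
import sys
s=manip.read_state();y=rot(s).as_matrix()[:,1];print(s["t"],s["position"].round(1),s["force"].round(1),s["torque"].round(2),"yaw",np.degrees(np.arctan2(y[1],y[0])).round(2),"xdown",rot(s).as_matrix()[:,0].round(3),s["gripper_width"])
for c in("wrist","scene"):
    r=manip.read_camera(c);cv2.imwrite(f"pics/{c}_{sys.argv[1]}.png",r["frame"][...,::-1])
    for n in("dish","ball","grip"):print(c,n,[(np.round(d["position"],1),round(d["confidence"],2)) for d in manip.spot_point(n,c)[:2]])
E
python3 chk.py a
```

```text
7.0167 [532.2  28.1 238.9] [ 0.1 -0.1  0.4] [-0.11 -0.06 -0.05] yaw 10.5 xdown [ 0.001  0.001 -1.   ] 12.932948170209155
wrist dish []
wrist ball [(array([ 458.9, -110.1,   21.4]), 0.81)]
wrist grip [(array([528.4,  26.4, 186.4]), 0.72)]
scene dish [(array([530.5,  25.8,  91.1]), 0.78), (array([531.6,  27.5,  -1.7]), 0.53)]
scene ball [(array([ 458.3, -104.5,   18.4]), 0.79), (array([530. ,  27.7, 108.6]), 0.47)]
scene grip [(array([534.6,  28.5, 185.7]), 0.75)]
```

View pics/wrist_a.png

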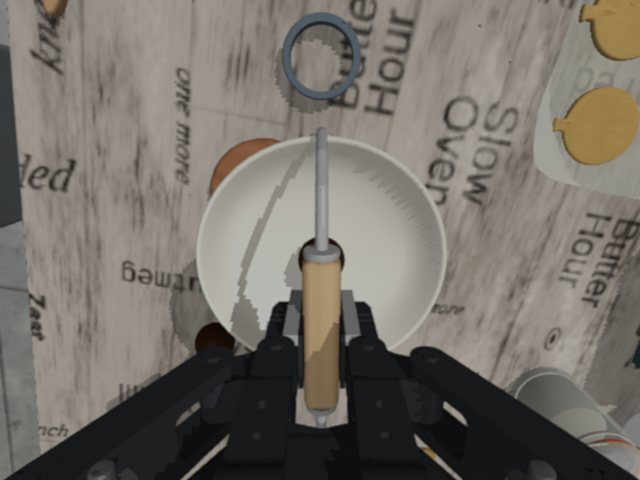

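The dish turns with the grip (bail still vertical in the picture), and the ball is centred at (322,250). I continue the turn.

Call:
servo_tool(
  targets=[
    [[0,0,0,-2,0,0,-1],[0,0,0,-4,0,0,-1],[0,0,0,-6,0,0,-1],[0,0,0,-8,0,0,-1],[0,0,0,-10,0,0,-1]],
  ],
)

```text
t: 7.83
position: [531.8, 27.8, 238.9]
eef_rot: [-50.2, 90.0, -119.8]
force: [0.1, -0.6, 0.2]
gripper_width: 12.9
```

Call:
servo_tool(
  targets=[
    [[0,0,0,-2,0,0,-1],[0,0,0,-4,0,0,-1],[0,0,0,-6,0,0,-1],[0,0,0,-8,0,0,-1],[0,0,0,-10,0,0,-1]],
  ],
)

```text
t: 8.25
position: [531.8, 27.8, 238.9]
eef_rot: [-58.9, 90.0, -118.5]
force: [0.6, -0.5, 0.6]
gripper_width: 12.9
```

Call:
servo_tool(
  targets=[
    [[0,0,0,-2,0,0,-1],[0,0,0,-4,0,0,-1],[0,0,0,-6,0,0,-1],[0,0,0,-8,0,0,-1],[0,0,0,-10,0,0,-1]],
  ],
)

```text
t: 8.67
position: [531.8, 27.8, 238.9]
eef_rot: [-86.0, 90.0, -135.6]
force: [0.6, -0.2, -0.1]
gripper_width: 12.6
```

Call:
servo_tool(
  targets=[
    [[0,0,0,-2,0,0,-1],[0,0,0,-4,0,0,-1],[0,0,0,-6,0,0,-1],[0,0,0,-8,0,0,-1],[0,0,0,-10,0,0,-1]],
  ],
)

```text
t: 9.08
position: [531.8, 27.8, 238.9]
eef_rot: [-99.6, 90.0, -139.2]
force: [-0.6, -0.1, 0.2]
gripper_width: 12.9
```

Call:
servo_tool(
  targets=[
    [[0,0,0,-2,0,0,-1],[0,0,0,-4,0,0,-1],[0,0,0,-6,0,0,-1],[0,0,0,-8,0,0,-1],[0,0,0,-10,0,0,-1]],
  ],
)

```text
t: 9.5
position: [531.7, 27.8, 238.9]
eef_rot: [-113.9, 90.0, -143.5]
force: [0.1, 0.2, 1.2]
gripper_width: 13.3
```

```bash
python3 chk.py b
```

```text
9.5 [531.7  27.8 238.9] [0.1 0.2 1.2] [ 0.03 -0.06 -0.06] yaw 60.39 xdown [-0. -0. -1.] 13.30459225691109
wrist dish [(array([529.5,  28.1,  89.4]), 0.91)]
wrist ball []
wrist grip [(array([528.2,  26.1, 187.4]), 0.75)]
scene dish [(array([531.3,  25.8,  88.9]), 0.86)]
scene ball [(array([ 457. , -101.2,   19.2]), 0.8), (array([531.2,  25.5, 107. ]), 0.65)]
scene grip [(array([531.5,  28.5, 188.7]), 0.93), (array([ 584.4, -329. ,   -2. ]), 0.7)]
```

Call:
servo_tool(
  targets=[
    [[0,0,0,-2,0,0,-1],[0,0,0,-4,0,0,-1],[0,0,0,-6,0,0,-1],[0,0,0,-8,0,0,-1],[0,0,0,-10,0,0,-1]],
  ],
)

```text
t: 10.32
position: [531.8, 27.9, 238.9]
eef_rot: [20.6, 90.0, 0.9]
force: [0.1, 0.2, 0.9]
gripper_width: 13.3
```

Call:
servo_tool(
  targets=[
    [[0,0,0,-2,0,0,-1],[0,0,0,-4,0,0,-1],[0,0,0,-6,0,0,-1],[0,0,0,-7.5,0,0,-1],[0,0,0,-8,0,0,-1]],
  ],
)

```text
t: 10.73
position: [531.8, 27.9, 238.9]
eef_rot: [123.8, 90.0, 112.2]
force: [-0.2, -0.3, 1.2]
gripper_width: 12.8
```

```bash
python3 chk.py c
```

```text
10.7333 [531.8  27.9 238.9] [-0.2 -0.3  1.2] [ 0.04 -0.05 -0.08] yaw 78.36 xdown [-0.  0. -1.] 12.825148331468236
wrist dish [(array([530.4,  29.5,  88. ]), 0.65)]
wrist ball [(array([ 456.9, -108.3,   21.3]), 0.59)]
wrist grip []
scene dish [(array([531.8,  24.9,  89.4]), 0.78)]
scene ball [(array([ 458.7, -104.6,   19.9]), 0.57), (array([527.6,  27.2, 107.9]), 0.47)]
scene grip []
```

View pics/wrist_c.png

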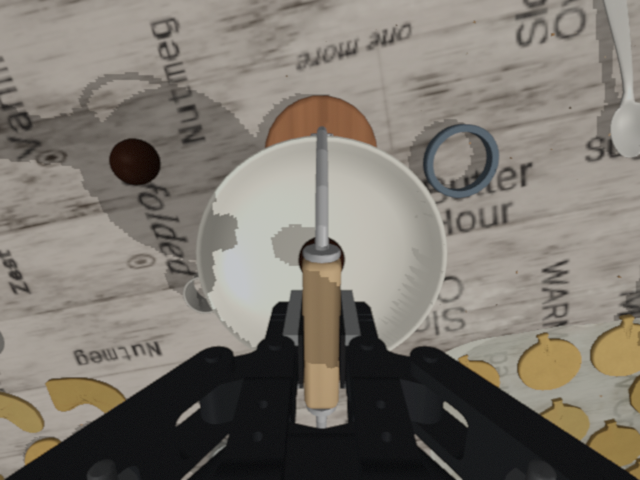

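The foot end now shows centred at px (321,120), in line with the handle at column 322. I check the angle by fitting its arc.

Run:
```python
from h import *
from scipy.optimize import least_squares
r=manip.read_camera("wrist");hsv=cv2.cvtColor(r["frame"],cv2.COLOR_RGB2HSV);h,s,v=[hsv[...,i].astype(int) for i in range(3)]
m=(s>80)&(h>3)&(h<22)&(v>70);P=[]
for x in range(268,376):
    q=np.nonzero(m[85:140,x])[0]
    if len(q)>3:P.append(atz(r,(x,85+q.min()-.5),11)[:2])
P=np.array(P);o=least_squares(lambda c:np.linalg.norm(P-c,axis=1)-46,[482,37],loss="soft_l1")
print(len(P),o.x,np.std(o.fun))
d=np.array([531.7,27.5])-o.x;print(np.linalg.norm(d),np.degrees(np.arctan2(d[1],d[0])))
d=manip.read_state();print(d["position"],d["force"])
m=((s>60)&(h>8)&(h<25)&(v>110));yy,xx=np.mgrid[:480,:640];m&=(xx>302)&(xx<343)&(yy>262)&(yy<405)
ys,xs=np.nonzero(m);L=[]
for y in range(270,400,4):
    q=xs[ys==y]; L.append(atz(r,((q.min()+q.max())/2,y),193)[:2])
L=np.array(L);c=cv2.fitLine(L.astype(np.float32),cv2.DIST_HUBER,0,.01,.01).ravel();print("grip ang",np.degrees(np.arctan2(c[1],c[0])))
```

```text
106 [482.93076437  36.49843404] 0.2884190145590476
49.59244054380595 -10.454095325463317
[531.85516424  27.90702061 238.87985699] [ 0.43163141  0.61165449 -0.23205992]
grip ang -11.053984
```

Handle and foot agree within about 1°, so I lift gently.

Call:
servo_tool(
  targets=[
    [[-0.0005,0,0,0,0,0,-1],[-0.0015,0,0,0,0,0,-1],[-0.003,0,0,0,0,0,-1],[-0.005,0,0,0,0,0,-1],[-0.007,0,0,0,0,0,-1]],
  ],
)

```text
t: 11.6
position: [531.6, 27.8, 245.8]
eef_rot: [-160.5, 90.0, -172.2]
force: [0.2, 0.2, -3.6]
gripper_width: 13.0
```

Call:
servo_tool(
  targets=[
    [[-0.002,0,0,0,0,0,-1],[-0.004,0,0,0,0,0,-1],[-0.006,0,0,0,0,0,-1],[-0.008,0,0,0,0,0,-1],[-0.01,0,0,0,0,0,-1]],
  ],
)

```text
t: 12.02
position: [531.8, 27.9, 256.1]
eef_rot: [-20.4, 90.0, -32.1]
force: [-0.1, -0.0, -4.5]
gripper_width: 13.0
```

```bash
python3 chk.py d
```

```text
12.0167 [531.8  27.9 256.1] [-0.1 -0.  -4.5] [ 0.    0.01 -0.05] yaw 78.31 xdown [ 0. -0. -1.] 12.964362136054246
wrist dish [(array([531.7,  25.4, 102.8]), 0.67)]
wrist ball [(array([ 458.3, -106.8,   20. ]), 0.76)]
wrist grip [(array([527.8,  25.8, 202.6]), 0.96)]
scene dish [(array([529. ,  25. , 108.2]), 0.62)]
scene ball [(array([ 457.4, -103.3,   19. ]), 0.72), (array([529.8,  27.7, 124.3]), 0.7)]
scene grip [(array([532.1,  30.5, 210.3]), 0.75)]
```

Call:
servo_tool(
  targets=[
    [[-0.003,0,0,0,0,0,-1],[-0.007,0,0,0,0,0,-1],[-0.011,0,0,0,0,0,-1],[-0.015,0,0,0,0,0,-1],[-0.02,0,0,0,0,0,-1]],
  ],
)

```text
t: 12.83
position: [531.8, 27.9, 276.4]
eef_rot: [-8.8, 90.0, -20.5]
force: [-0.1, 0.7, -3.9]
gripper_width: 13.0
```

Call:
servo_tool(
  targets=[
    [[-0.005,0,0,0,0,0,-1],[-0.01,0,0,0,0,0,-1],[-0.015,0,0,0,0,0,-1],[-0.02,0,0,0,0,0,-1],[-0.025,0,0,0,0,0,-1]],
  ],
)

```text
t: 13.25
position: [531.8, 27.9, 301.4]
eef_rot: [-51.3, 90.0, -63.0]
force: [-0.3, -0.6, -4.0]
gripper_width: 12.6
```

Call:
servo_tool(
  targets=[
    [[-0.005,0,0,0,0,0,-1],[-0.01,0,0,0,0,0,-1],[-0.015,0,0,0,0,0,-1],[-0.02,0,0,0,0,0,-1],[-0.025,0,0,0,0,0,-1]],
  ],
)

```text
t: 13.67
position: [531.8, 27.9, 326.4]
eef_rot: [156.8, 90.0, 145.1]
force: [0.8, -0.2, -4.2]
gripper_width: 13.0
```

Call:
servo_tool(
  targets=[
    [[-0.004,0,0,0,0,0,-1],[-0.008,0,0,0,0,0,-1],[-0.011,0,0,0,0,0,-1],[-0.013,0,0,0,0,0,-1],[-0.014,0,0,0,0,0,-1]],
  ],
)

```text
t: 14.08
position: [531.9, 27.9, 340.2]
eef_rot: [4.0, 90.0, -7.7]
force: [0.5, -0.1, -4.8]
gripper_width: 13.1
```

Call:
servo_tool(
  targets=[
    [[0,0,0,0,0,0,-1],[0,0,0,0,0,0,-1],[0,0,0,0,0,0,-1],[0,0,0,0,0,0,-1],[0,0,0,0,0,0,-1]],
  ],
)

```text
t: 14.5
position: [531.8, 27.9, 339.7]
eef_rot: [179.8, 90.0, 168.1]
force: [-0.7, -0.1, -3.8]
gripper_width: 13.0
```

Call:
servo_tool(
  targets=[
    [[0,0,0,0,0,0,-1],[0,0,0,0,0,0,-1],[0,0,0,0,0,0,-1],[0,0,0,0,0,0,-1],[0,0,0,0,0,0,-1]],
  ],
)

```text
t: 14.92
position: [531.8, 27.9, 339.9]
eef_rot: [-13.9, 90.0, -25.6]
force: [-0.1, 0.1, -4.1]
gripper_width: 13.3
```

```bash
python3 chk.py e; python3 -c "
import cv2,numpy as np
a=cv2.imread('pics/scene_e.png')[120:340,180:480];b=cv2.imread('pics/wrist_e.png')
cv2.imwrite('pics/e.png',np.hstack([cv2.resize(a,(480,352)),cv2.resize(b[0:480],(320,352))]))"
```

```text
14.9167 [531.8  27.9 339.9] [-0.1  0.1 -4.1] [0.02 0.   0.04] yaw 78.31 xdown [ 0. -0. -1.] 13.29585363984269
wrist dish [(array([527.4,  28.6, 187. ]), 0.82)]
wrist ball [(array([ 456.2, -106.4,   21. ]), 0.89)]
wrist grip [(array([530.9,  25.3, 286.7]), 0.79)]
scene dish [(array([531.3,  27.4, 188.8]), 0.63), (array([532.7,  27.9, 290.1]), 0.38)]
scene ball [(array([528.1,  27.2, 210.8]), 0.7), (array([ 459.9, -102.7,   21.7]), 0.55)]
scene grip [(array([529.2,  30.4, 290.8]), 0.97), (array([ 585.7, -331. ,    1.3]), 0.55)]
```

View pics/e.png

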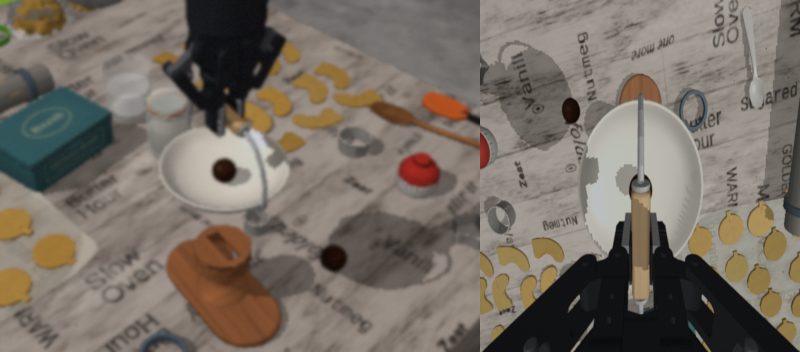

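The dish hangs level about 100 mm above its seat (crop px (225,168)), with the ball mid-dish and the empty slotted stand below. I hand it in.

```bash
python3 -c "
from cell import manip
s=manip.read_state();print(s['t'],s['qvel'].round(2),s['force']);print(manip.hand_in())"
```

```text
15.3167 [-0.    0.07 -0.03  0.01 -0.04  0.01  0.13] [ 0.36365805  1.01554493 -3.9189165 ]
the job is handed in; nothing more can be done
None
```

I gripped the dish by its wooden grip and turned it about 84° anticlockwise, until the handle lay within about 1° of the foot's long axis. I then lifted it 101 mm straight up and handed in after about 15 s, still holding it.

**Last checks:**
- **Dish:** it hangs about 98 mm above its seat by the scene camera, within about 1 mm sideways. The tool points straight down, the arm is still, and the wrist carries only the dish's weight, about 4 N.
- **Ball:** it is within about 3 mm of the dish's middle in the scene camera. The wrist camera's view of it was mostly blocked by the grip, and there the network reported only the look-alike ball on the table.
- **Bystanders:** those in the last pictures look untouched, but I did not measure their positions again.

No check failed. The networks' positions differed from each other by 3 to 5 mm.

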